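# Load the roasting tin with potatoes and carrots

## Task

Get the roasting tin ready for the oven: with the hand scoop, move every potato from the aluminium pan into the tin's narrow compartment without touching any potato with the gripper or arm, then stand the scoop back upright in the middle of its blue mat. Lay every carrot from the green board flat in the tin's wide compartment, side by side along the tin, all with their tips pointing away from the robot, and leave the other kitchen things where they are.

Things in the scene. Friction and masses are not known exactly. Their poses are not given: they have to be found in the camera images.
- pan: Aluminium food pan, fixed, with the potatoes lying in the half nearest the robot. Inside 250 mm long (x), 104 mm wide (y); walls 64 mm tall over all, walls and floor 4 mm thick, open on top. Origin: centre of the underside; +x points away from the robot
- pan_low (a point): middle of the inside corner between the pan's floor and its near (-x) end wall, 4 mm above the table
- tin: Dark steel roasting tin, fixed, 265 (x) x 310 (y) x 45 mm tall, walls and floor 4 mm. Origin: underside centre; +x away from the robot, +y to its left. A 4 mm divider, 41 mm tall, runs along x at y = -27 mm. Narrow compartment on the right: inside 257 (x) x 122 mm (y), centred on y = -90 mm. Wide one on the left: 257 x 176 mm, centred on y = 63 mm
- board: Green cutting board, fixed, 330 mm (x) x 210 mm (y) x 12 mm thick; origin: centre of its underside. The carrots start on it
- mat: Square blue mat, fixed, 150 x 150 x 4 mm, the scoop's place; origin: centre of its underside
- scoop: Steel scoop, 0.2 kg, standing on its flat bottom, 100 (x) x 92 mm (y), floor 2 mm thick, open at its front, the -x end. Sides 38 mm tall (16 mm over the front 30 mm), 3 mm thick; back wall 54 mm. Black handle straight up near the back wall: 28 (x) x 20 mm (y), centred on x = 36 mm, from 54 to 158 mm above the underside. Origin: underside centre
- scoop_grip (a point): grip point on the axis of the scoop's handle, at (36, 0, 130) mm in the scoop's frame; grasp across y (20 mm)
- potato1: Baby potato, a ball 40 mm in diameter, 35 g, origin at its centre. Of six, four to six are present
- potato2: Baby potato, a ball 40 mm in diameter, 35 g, origin at its centre. Of six, four to six are present
- potato3: Baby potato, a ball 40 mm in diameter, 35 g, origin at its centre. Of six, four to six are present
- potato4: Baby potato, a ball 40 mm in diameter, 35 g, origin at its centre. Of six, four to six are present
- potato5: Baby potato, a ball 40 mm in diameter, 35 g, origin at its centre. Of six, four to six are present
- potato6: Baby potato, a ball 40 mm in diameter, 35 g, origin at its centre. Of six, four to six are present
- carrot1: Orange carrot lying flat, 140 mm long along its x axis, 25 mm wide, 26 mm thick, blunt tip at +x, thick crown with a short green stub at -x, 90 g; origin: centre of its underside.
- carrot1_tip (a point): tip end of this carrot, on its axis (13 mm above its underside)
- carrot2: Orange carrot lying flat, 140 mm long along its x axis, 25 mm wide, 26 mm thick, blunt tip at +x, thick crown with a short green stub at -x, 90 g; origin: centre of its underside.
- carrot2_tip (a point): tip end of this carrot, on its axis (13 mm above its underside)
- carrot3: Orange carrot lying flat, 140 mm long along its x axis, 25 mm wide, 26 mm thick, blunt tip at +x, thick crown with a short green stub at -x, 90 g; origin: centre of its underside.
- carrot3_tip (a point): tip end of this carrot, on its axis (13 mm above its underside)
- shaker: Steel salt shaker, 75 mm tall, 42 mm wide; stands by, to be left where it is. Origin: underside centre
- jar: Amber jar with a green cap, 110 mm tall, 70 mm wide; stands by, to be left where it is. Origin: underside centre
- oil: Green oil bottle, 210 mm tall, 68 mm wide; stands by, to be left where it is. Origin: underside centre
- brush: Pastry brush lying near the robot, about 200 mm long; stands by, to be left where it is. Origin: underside centre
Not all that is in view belongs to the job. What is shaped like the carrot1 but yellow is not meant.

How it is judged:
By the outcome, as a careful person would: the job done as asked, in the order asked, and still so for the second after the job is handed in, with the robot touching nothing.
Of potato1, potato2, potato3, potato4, potato5, potato6 only 4 to 6 are there at a start; the rules pass over those that are not, and their reading is None.
At some moment in a run one of carrot1, carrot2, carrot3, scoop may be knocked a few centimetres aside while the robot is not near it.
It also fails if it takes over 210 s, if anything falls off the work surface, if the arm or the gripper's body presses on something with over 40 N, if the wrist force passes 120 N, or if a joint passes its speed limit or range.

## Robot

A 7-joint arm with a two-finger parallel gripper is mounted at the origin on the work surface. World frame = base frame: x ahead of the robot, y to its left, z up, the work surface at z = 0. Lengths are in mm, angles in rad, forces in N, time in s.
With the tool pointing down it reaches from about 425 to 975 mm from the base axis. Payload 16.7 kg.
Tool frame: the origin (TCP) lies at the very end of the fingers, on their centre line; the grasp point (between the pads) lies 19 mm behind it; z points along the fingers, y is the line along which they close (so a half turn about z gives the same grasp; the last joint's range is limited). The gripper opens to 85 mm and grips with 20 to 120 N. Pads are 22 mm wide; open, the fingers measure 114 mm over their backs; the gripper's body (76 mm by 85 mm) begins 54 mm behind the grasp point. The pads swing forward as they close: fully open they stand 13 mm farther back than shut.
Start: joints at [-1.409, 0.426, 0.074, 1.606, -0.034, 1.111, -0.067], TCP at [207.076, 642.414, 231.302] pointing down, gripper open.
Joint ranges: [-2.85, 2.85], [-0.5, 2.14], [-1.23, 1.37], [0.21, 2.46], [-1.02, 4.16], [0.16, 2.05], [-2.73, 2.73]. Speed limits (rad/s): [1.89, 1.89, 2.39, 2.39, 3.01, 3.01, 3.01].

## Interface

Orientations are given as a unit quaternion [x, y, z, w].
In Python, from cell import manip, fingers, planner, get_state, get_image, camera_params, workorder gives the robot as it stands. Calls block until the motion is done:
- manip.move_ptp(position, orientation): joint-space move of the TCP to a pose.
- manip.move_l(position, speed=150, attitude=None, max_force=None): straight line of the TCP; attitude=None keeps the orientation; speed is the mean speed in mm/s. With max_force (N) it stops when the force on the tool has changed by that much, and returns True; else False.
- manip.move_j(angles): joint-space move.
- fingers.gripper_to(opening, grasp_force=None): opening from 0.0 (shut) to 1.0 (fully open); grasp_force is the grip in N (None keeps the last); returns when the fingers have stopped.
- manip.pause(seconds).
- planner.solve_ik(position, orientation): joint angles nearest the present ones, or None.
- get_state(): the state.
- get_image(name): name is "scene" or "top" or "wrist"; returns (picture, depth): 400x640x3 uint8, red, green, blue; 400x640 float32, mm along the optical axis (not along the pixel's ray), 0 where there is no reading.
- camera_params(name): a dict with "fx", "fy", "cx", "cy" (pixels), "camera_from_world" (4x4, takes a point from world to camera coordinates). Camera axes: x right, y up, looking along -z (the intrinsics and any distortion apply to the point x, -y, -z); pixel columns grow to the right and rows downward; lengths in mm; the calibration is good to about 2 mm. A picture is of the moment at which its call begins: read the wrist's pose just before it. camera_params takes no time and is no camera call; for the wrist camera it gives the pose at the moment of the call.
A pose or a line that the arm cannot do raises manip.Unreachable and nothing moves.
- workorder.close_job(): hands the job in; it is judged then, once.
The state is a dict: "t": time; "q": joint angles; "dq": joint speeds; "joint_efforts": joint torques, N m; "eef_pos": TCP position; "tcp_rot": TCP orientation; "force": force on the tool from outside, world axes, zero at the start; "wrist_torque": the same for the moment, N m; "grip_width": opening from 0.0 (shut) to 1.0 (fully open); "finger_force": force on a finger pad.
Only numpy, scipy, OpenCV 4.12 (cv2) and the standard library are available. Lean on these libraries where they do the work, as an engineer would, in place of code of your own. Each camera call takes 0.05 s, during which the arm holds its last target. There are 200 camera calls.

## Working session

There is one attempt and no reset: what is moved stays moved. The work goes in short steps, each a Python script; the robot and the scene stay as the last script left them, time stands still between calls to the robot, and variables do not carry over. Pictures are saved under pics/ and viewed, at most 14 in all, crops included, and the job is handed in when it is done.

```bash
ls; mkdir -p pics; cat > h.py <<'E'
import numpy as np, cv2
from cell import manip, fingers, planner, get_state, get_image, camera_params, workorder
def cloud(name):
    P=camera_params(name); im,d=get_image(name)
    v,u=np.mgrid[0:400,0:640]
    X=np.stack([(u-P['cx'])/P['fx']*d,-(v-P['cy'])/P['fy']*d,-d],-1)
    T=np.linalg.inv(P['camera_from_world'])
    return im,d,X@T[:3,:3].T+T[:3,3],P
def save(im,n): cv2.imwrite('pics/'+n+'.png',im[...,::-1])
E
python3 - <<'E'
from h import *
for n in('scene','top','wrist'):
    im,d,X,P=cloud(n); save(im,n+'0'); print({k:v for k,v in P.items()}); print((d==0).mean())
    np.savez('/tmp/'+n+'0.npz',im=im,d=d,X=X)
s=get_state(); print(s['t'],s['tcp_rot'],s['force'])
E
```

```text
pics
{'fx': 492.90144016701623, 'fy': 492.90144016701623, 'cx': 320.1859813854127, 'cy': 200.18640111940297, 'camera_from_world': array([[ 1.84447152e-01,  9.82842230e-01,  6.32119051e-04,
        -8.31923728e+01],
       [-7.48233774e-01,  1.40001781e-01,  6.48494966e-01,
         2.87123999e+02],
       [ 6.37279741e-01, -1.20086022e-01,  7.61218680e-01,
        -2.01701785e+03],
       [ 0.00000000e+00,  0.00000000e+00,  0.00000000e+00,
         1.00000000e+00]])}
0.00402734375
{'fx': 471.16521303716195, 'fy': 471.16521303716195, 'cx': 320.18571954268157, 'cy': 207.52540174107895, 'camera_from_world': array([[ 1.75919563e-02, -9.99601534e-01,  2.20747705e-02,
        -3.65025383e+01],
       [ 9.92264871e-01,  2.01678447e-02,  1.22489528e-01,
        -4.96692152e+02],
       [-1.22885921e-01,  1.97491889e-02,  9.92224279e-01,
        -1.21932265e+03],
       [ 0.00000000e+00,  0.00000000e+00,  0.00000000e+00,
         1.00000000e+00]])}
0.00411328125
{'fx': 316.08252757353915, 'fy': 316.08252757353915, 'cx': 320.7709912448122, 'cy': 195.874176383801, 'camera_from_world': array([[ 3.07257295e-01,  9.51626475e-01,  8.42603401e-05,
        -6.74692265e+02],
       [-9.11136371e-01,  2.94209566e-01, -2.88567574e-01,
         3.66979764e+01],
       [-2.74633334e-01,  8.85877198e-02,  9.57459528e-01,
        -3.78104701e+02],
       [ 0.00000000e+00,  0.00000000e+00,  0.00000000e+00,
         1.00000000e+00]])}
0.00380859375
0.15 [ 1.55277095e-01  9.87870823e-01 -5.07903490e-04 -4.52439587e-05] [-5.59371429e-01  5.12011464e-04  3.77057719e-01]
```

View pics/top0.png

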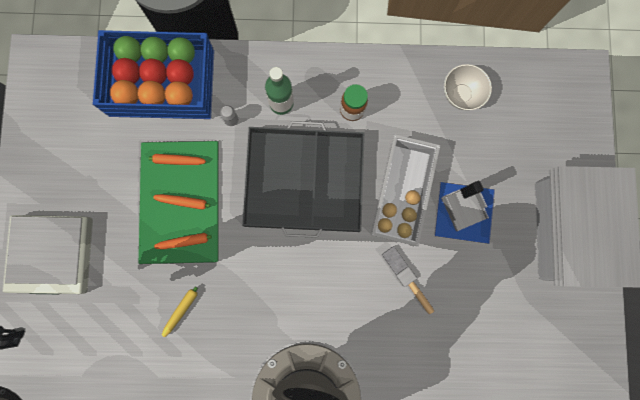

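View pics/scene0.png

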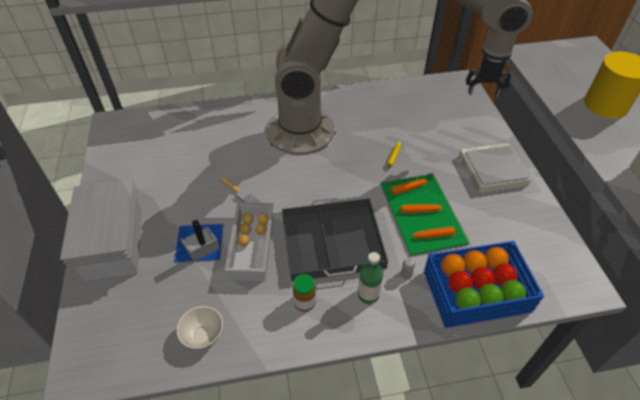

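```bash
cat >> h.py <<'E'
def masks(im,X):
    hsv=cv2.cvtColor(im,cv2.COLOR_RGB2HSV); H,S,V=[hsv[...,i].astype(int) for i in range(3)]
    return H,S,V
def rect(m,X,z=None):
    p=X[m]; c,(w,h),a=cv2.minAreaRect(p[:,:2].astype(np.float32)); return np.round(c,1),np.round((w,h),1),round(a,1),np.round(np.percentile(p[:,2],[5,50,95]),1)
E
python3 - <<'E'
from h import *
for n in('top','scene'):
    f=np.load(f'/tmp/{n}0.npz'); im,X=f['im'],f['X']
    H,S,V=masks(im,X); x,y,z=X[...,0],X[...,1],X[...,2]
    print(n,'table z',np.percentile(z[(abs(x-380)<60)&(abs(y-0)<150)],[5,50,95]))
    for nm,m,k in(('green',(H>55)&(H<75)&(S>150)&(z<25)&(x<800),1),('orange',(H<14)&(S>150)&(x<760)&(y>150)&(z<60)&(z>5),3),('mat',(H>100)&(H<120)&(S>140)&(y<0),1),
       ('potato',(H>8)&(H<25)&(S>70)&(y<-100)&(y>-320)&(x>440)&(z>6),6),('dark',(V<90)&(S<60)&(abs(y)<220)&(x>440)&(x<800)&(z<60),1),('black',(V<50)&(y<-300)&(y>-560)&(z>50)&(x>350),1)):
        nn,lab,st,_=cv2.connectedComponentsWithStats(m.astype(np.uint8),connectivity=4)
        for i in range(1,nn):
            if st[i,4]>25: print(nm,st[i,4],*rect(lab==i,X), st[i,:2]+st[i,2:4]/2)
im=np.load('/tmp/top0.npz')['im']
a=cv2.resize(im[120:260,360:520],None,fx=3.5,fy=3.5,interpolation=cv2.INTER_CUBIC); save(a,'crop1')
E
```

```text
top table z [  -3.3992702     1.33993466 1271.48690871]
orange 436 [618.8 352.1] [137.9  24.9] 87.8 [28.5 35.3 40.4] [179.5 159.5]
orange 416 [508.8 345.3] [136.1  23.9] 81.5 [28.6 35.6 40.5] [180. 202.]
orange 437 [401.2 336.3] [ 24.9 135.9] 10.4 [29.4 35.6 40.3] [181. 241.]
mat 1401 [ 469.9 -249.6] [176.4 526.3] 8.5 [0.6 4.8 9.1] [464.5 213. ]
potato 82 [ 754.1 -122.3] [15.3 46.2] 23.0 [67.  83.5 89.9] [358.5 108.5]
potato 164 [ 529.8 -274. ] [38.5 34.4] 75.6 [28.6 38.2 45.2] [413. 198.]
potato 156 [ 494.9 -210.6] [33.7 36. ] 46.7 [30.4 39.1 45.7] [390.  210.5]
potato 163 [ 483.2 -263.9] [34.7 36.9] 1.5 [28.5 38.5 44.8] [409.5 215. ]
potato 146 [ 455.  -197.9] [33.8 29.5] 89.9 [30.2 40.1 46.8] [385. 225.]
potato 90 [ 450.8 -251. ] [20.1 34.9] 0.2 [29.8 39.3 44.5] [405. 227.]
dark 51 [732.4 209.7] [ 6.4 25.1] 54.9 [ 8.4 29.2 49.8] [234.5 120. ]
dark 11390 [573.4  21. ] [316. 265.] 88.5 [ 0.7  5.2 41.8] [303. 179.]
black 208 [ 539.5 -401.4] [24.8 18.1] 27.3 [ 75.4 140.2 164.3] [472.  189.5]
scene table z [-6.2829325  -0.63065912 38.29802024]
green 2937 [512.  351.8] [328.9 205.6] 2.7
[... 222 characters left out ...]
[25.6 32.7 39.5] [434.5 233. ]
mat 170 [ 967.5 -290.4] [1110.8   65.6] 9.3 [-2.9  2.5  8.5] [211. 236.]
mat 367 [ 967.5 -350.4] [1136.1   88.9] 14.1 [-2.7  2.7  8.8] [185.5 244. ]
mat 115 [ 563.1 -385.7] [35.7 70.9] 15.8 [-2.4  2.4  7.9] [209.5 255. ]
potato 294 [ 978.4 -249.1] [1076.9   62. ] 1.9 [20.2 35.  44. ] [245. 230.]
potato 182 [ 979.6 -213.9] [  45.1 1071.3] 89.0 [23.8 36.1 43.8] [262.5 224.5]
potato 111 [1146.1 -149.2] [ 44.9 744.8] 85.5 [65.1 80.  91. ] [301.5 295. ]
dark 6334 [573.5  16.1] [327.7 289.8] 84.5 [-2.7  3.7 40.8] [335. 240.]
dark 70 [747.8 210.2] [32.3  8.7] 24.7 [ 1.2 25.3 54.3] [404.  273.5]
black 144 [ 544.  -402.7] [27.4 17.2] 19.8 [ 75.7 127.6 161.9] [199. 233.]
```

View pics/crop1.png

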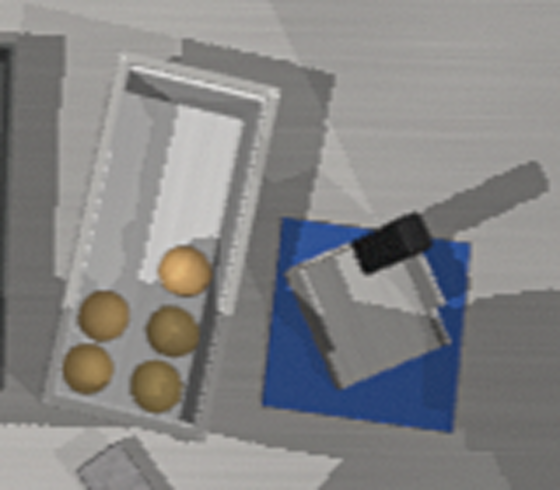

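```bash
cat >> h.py <<'E'
from scipy.spatial.transform import Rotation as R
def Q(yaw,pitch=0,flip=0):
    "object frame yaw (deg), pitched: +pitch = front (-x) up; tool hangs down in object frame"
    return (R.from_euler('ZYX',[yaw,pitch,180*flip],degrees=True) if 0 else R.from_euler('z',yaw,degrees=True)*R.from_euler('y',pitch,degrees=True)*R.from_euler('z',180*flip,degrees=True)*R.from_euler('x',180,degrees=True)).as_quat()
E
python3 - <<'E'
from h import *
s=get_state(); P=camera_params('wrist')
T=np.linalg.inv(P['camera_from_world']); r=R.from_quat(s['tcp_rot'])
print('cam in tool',r.inv().apply(T[:3,3]-s['eef_pos']),'view',r.inv().apply(-T[:3,2]))
for f in(0,1):
    print(f,planner.solve_ik([560,-330,330],Q(0,0,f)))
q=planner.solve_ik([560,-330,330],Q(0,0,0))
f=0 if q is not None and abs(q[6])<2.5 else 1
manip.move_ptp([560,-330,330],Q(0,0,f)); print(f,get_state()['q'],get_state()['t'])
im,d,X,P=cloud('wrist'); save(im,'w1'); np.savez('/tmp/w1.npz',im=im,d=d,X=X)
E
```

```text
cam in tool [ 7.36290183e+01 -9.32410533e-02 -1.42001894e+02] view [-0.2884866   0.00107414  0.95748333]
0 [-0.31658925  0.51728919  1.11990857  1.58463631 -0.4747201   1.34128151
 -0.7084237 ]
1 [ 0.51843746  0.32260983 -0.11151658  1.53582147  0.03677993  1.28521317
  1.97306038]
0 [-0.31723921  0.51742226  1.11936181  1.58458812 -0.47476398  1.34126826
 -0.70833963] 3.7667
```

View pics/w1.png

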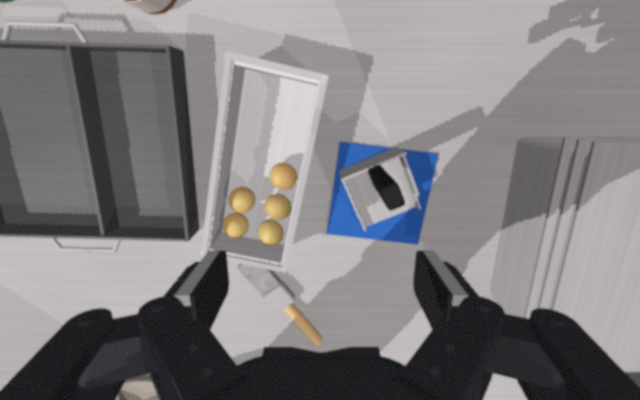

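```bash
cat >> h.py <<'E'
def measure(im,X,hi=190):
    H,S,V=masks(im,X); x,y,z=X[...,0],X[...,1],X[...,2]; r={}
    reg=(x>350)&(x<800)
    blue=reg&(H>100)&(H<125)&(S>120)&(y<-250)&(y>-560)&(z<20)
    r['mat']=rect(blue,X)
    near=np.hypot(x-r['mat'][0][0],y-r['mat'][0][1])<160
    for nm,m in(('handle',near&(V<70)&(z>85)&(z<hi)&(S<90)),('handletop',near&(V<80)&(z>150)&(z<hi)),('scoopwalls',near&(z>12)&(z<60)&(V>60)&(S<90)),('backwall',near&(z>44)&(z<60)&(V>60)),
        ('panrim',reg&(z>56)&(z<72)&(y>-340)&(y<-120)&(S<60)&(V>90)),('tin',reg&(z>34)&(z<52)&(y>-145)&(y<210)&(V<90)),('potato',reg&(H>8)&(H<28)&(S>70)&(y<-100)&(y>-340)&(x>430)&(z>8)&(z<100))):
        nn,lab,st,_=cv2.connectedComponentsWithStats(m.astype(np.uint8))
        if nm in('potato','handle','handletop','backwall','scoopwalls','panrim'):
            for i in range(1,nn):
                if st[i,4]>(8 if 'top' in nm else 40): print(nm,st[i,4],*rect(lab==i,X))
        elif m.any(): print(nm,m.sum(),*rect(m,X))
    print('mat',r['mat'])
E
python3 - <<'E'
from h import *
for n in('w1','top0'):
    f=np.load(f'/tmp/{n}.npz'); print(n); measure(f['im'],f['X'])
    X=f['X']; x,y,z=X[...,0],X[...,1],X[...,2]
    print('table',np.median(z[(abs(x-620)<30)&(abs(y+450)<30)]))
E
```

```text
w1
handle 716 [ 540.2 -401.9] [25.6 18.5] 23.6 [ 95.9 159.5 161.9]
handletop 468 [ 540.  -402.1] [25.9 18.5] 24.7 [154.1 160.7 162.1]
scoopwalls 1032 [ 506.4 -417.5] [100.6  92.1] 23.4 [15.6 39.9 57.5]
scoopwalls 43 [ 488.5 -275.4] [36.4 13.7] 25.5 [18.9 24.7 28.4]
backwall 296 [ 550.8 -398.1] [ 3.9 91.6] 23.6 [45.2 55.5 58.2]
panrim 5152 [ 543.2 -247.1] [124.4 275. ] 77.5 [59.9 65.8 67.5]
tin 2016 [572.9   3.5] [282.  261.7] 88.3 [34.5 38.4 44. ]
potato 542 [ 530.3 -274.8] [36.8 36. ] 62.8 [29.6 37.6 42.5]
potato 1015 [ 470.2 -204.1] [37.2 88.5] 73.2 [27.  38.1 43.6]
potato 981 [ 464.8 -259.2] [38.3 76.8] 73.6 [27.6 37.2 42.3]
mat (array([ 494.3, -420.8]), array([147.4, 147.6]), 82.9, array([1.6, 3. , 4.5]))
table -0.905184221720873
top0
handle 195 [ 539.4 -402.8] [27.  20.7] 18.3 [ 94.3 148.8 164.3]
handletop 101 [ 540.4 -403.1] [27.  19.6] 28.4 [153.2 161.9 164.6]
scoopwalls 292 [ 525.2 -286.4] [ 24.4 195.1] 78.0 [14.  35.8 57.5]
scoopwalls 157 [ 491.4 -377.6] [98.4 20.8] 13.5 [13.6 30.4 47.5]
scoopwalls 113 [ 513.  -464.7] [71.4  6.4] 24.8 [13.9 25.6 44.2]
backwall 60 [ 482.5 -287.7] [  3.3 112.1] 78.4 [44.2 51.9 59.7]
panrim 1272 [ 545.8 -248.9] [125.1 275.4] 77.5 [60.6 66.8 70.8]
tin 878 [587.4  37.4] [347.8 295.8] 88.9 [35.4 43.8 48.9]
potato 82 [ 754.1 -122.3] [15.3 46.2] 23.0 [67.  83.5 89.9]
potato 164 [ 529.8 -274. ] [38.5 34.4] 75.6 [28.6 38.2 45.2]
potato 156 [ 494.9 -210.6] [33.7 36. ] 46.7 [30.4 39.1 45.7]
potato 163 [ 483.2 -263.9] [34.7 36.9] 1.5 [28.5 38.5 44.8]
potato 152 [ 453.7 -197.9] [33.9 31.8] 88.4 [30.  39.9 46.8]
potato 140 [ 445.7 -251. ] [30.2 34.9] 0.4 [30.3 39.4 44.5]
mat (array([ 495.6, -420.7]), array([149. , 148.3]), 83.1, array([0.6, 4.8, 9. ]))
table 0.9581248825701323
```

```bash
cat >> h.py <<'E'
PAN=np.array([543.5,-247.5]); PY=-12.5
TIN=np.array([573.2,20.]); TY=-1.5
def loc(p,c,yaw): 
    a=np.radians(yaw); d=np.asarray(p)[...,:2]-c; return np.stack([d[...,0]*np.cos(a)+d[...,1]*np.sin(a),-d[...,0]*np.sin(a)+d[...,1]*np.cos(a)],-1)
def wld(p,c,yaw):
    a=np.radians(yaw); p=np.asarray(p,float); return np.array([c[0]+p[0]*np.cos(a)-p[1]*np.sin(a),c[1]+p[0]*np.sin(a)+p[1]*np.cos(a)])
def tcpF(Fxy,Fz,yaw,p,g=(86,0,111)):
    "TCP for the scoop's front bottom edge at F"
    r=R.from_euler('z',yaw,degrees=True)*R.from_euler('y',p,degrees=True)
    return np.array([*Fxy,Fz])+r.apply(g)
E
python3 - <<'E'
from h import *
f=np.load('/tmp/w1.npz'); im,X=f['im'],f['X']; H,S,V=masks(im,X)
z=X[...,2]; L=loc(X,PAN,PY)
m=(abs(L[...,0])<145)&(abs(L[...,1])<70)
# floor extents, rim extents per band
fl=m&(z<9)&(S<70)
for a in range(-120,121,40):
    b=fl&(abs(L[...,0]-a)<6); c=m&(z>58)&(z<70)&(abs(L[...,0]-a)<6)
    print(a,'floor y',np.round(np.percentile(L[b][:,1],[1,99]),1) if b.any() else None,'rim y',np.round([L[c][:,1].min(),L[c][L[c][:,1]<0][:,1].max(),L[c][L[c][:,1]>0][:,1].min(),L[c][:,1].max()],1))
for a in(-35,0,35):
    b=fl&(abs(L[...,1]-a)<6); c=m&(z>58)&(z<70)&(abs(L[...,1]-a)<6); l=L[c][:,0]
    print(a,'floor x',np.round(np.percentile(L[b][:,0],[1,99]),1),'z',np.median(z[b]),'rim x',np.round([l.min(),l[l<0].max(),l[l>0].min(),l.max()],1))
for p in([530,-274],[494.9,-210.6],[483,-264],[454,-198],[446,-251]): print('pot',loc(p,PAN,PY).round(0))
for n in('w1','top0'):
  f=np.load(f'/tmp/{n}.npz'); im,X=f['im'],f['X']; z=X[...,2]; V=im.max(-1)
  L=loc(X,TIN,TY)
  m=(z>33)&(z<52)&(V<110)
  for a in(-60,0,60):
    c=m&(abs(L[...,0]-a)<20)&(abs(L[...,1])<190); l=L[c][:,1]; h=np.histogram(l,np.arange(-190,191,4)); print(n,a,[(int(e),int(k)) for e,k in zip(h[1],h[0]) if k>3])
    c=m&(abs(L[...,1]-a-20)<15)&(abs(L[...,0])<190); l=L[c][:,0]; h=np.histogram(l,np.arange(-190,191,4)); print(n,'x',[(int(e),int(k)) for e,k in zip(h[1],h[0]) if k>3])
# IK
for fl_ in(0,1):
  for yaw in(TY,20,40,60,90,-30,180):
    o=[]
    for p in(30,0,-30,-50,-70):
        Fz=12+100*np.sin(np.radians(max(p,0))); F=wld((-20,-90),TIN,TY)
        q=planner.solve_ik(list(tcpF(F,Fz,yaw,p)),Q(yaw,p,fl_)); o.append(None if q is None else np.round(q,1).tolist())
    print(fl_,yaw,sum(x is not None for x in o),o[0],o[-1])
  for p in(0,20,35):
    Fz=4+100*np.sin(np.radians(p)); F=wld((-122,0),PAN,PY)
    print('pan',fl_,p,planner.solve_ik(list(tcpF(F,Fz,PY,p)),Q(PY,p,fl_)))
  print('mat',planner.solve_ik([540,-402,115],Q(23.6,0,fl_)))
E
```

```text
-120 floor y [-69.3  52.4] rim y [-61.6  -0.2   0.4  62.3]
-80 floor y [-69.3  52.3] rim y [-61.6 -51.9  51.9  62.3]
-40 floor y [-68.9  52.4] rim y [-61.7 -52.   51.7  62.4]
0 floor y [-69.   52.4] rim y [-61.7 -51.9  51.9  62.3]
40 floor y [-68.9  52. ] rim y [-61.7 -51.9  51.8  62.3]
80 floor y [-68.6  52.3] rim y [-61.7 -51.9  51.6  62.1]
120 floor y [-68.8  52. ] rim y [-61.7  -0.1   1.   62.5]
-35 floor x [-89.7 143.7] z 3.2352577164231775 rim x [-137.  -123.9  125.   137.1]
0 floor x [-124.2  142.8] z 3.284415903846366 rim x [-136.7 -124.1  125.   137.1]
35 floor x [-44.1 143.4] z 3.2163405904432807 rim x [-125.1 -124.3  125.1  137.1]
pot [ -7. -29.]
pot [-55.  26.]
pot [-55. -29.]
pot [-98.  29.]
pot [-94. -25.]
w1 -60 [(-158, 126), (-34, 88), (-30, 23)]
w1 x [(-134, 19), (-130, 75), (-126, 13), (-122, 16), (-118, 10), (-114, 15), (-110, 10), (-106, 14), (-102, 11), (-98, 14), (-94, 10), (-90, 12), (-86, 8), (-82, 10), (-78, 12), (-74, 10), (-70, 12), (-66, 12), (-62, 13), (-58, 11), (-54, 12), (-50, 10), (-46, 11), (-42, 13), (-38, 13), (-34, 11), (-30, 14), (-26, 13), (-22,
[... 1930 characters left out ...]
] None
1 40 5 [0.3, 1.0, -1.0, 1.4, 0.8, 1.8, 1.5] [1.7, 1.0, -1.2, 2.3, -1.0, 0.4, -2.2]
1 60 5 [0.3, 0.9, -1.0, 1.5, 0.9, 1.7, 1.7] [1.3, 0.8, -0.7, 2.0, -0.9, 1.0, -2.2]
1 90 5 [0.2, 0.7, -1.0, 1.9, 1.0, 1.5, 2.0] [0.4, 0.9, 0.3, 1.6, -1.0, 1.7, -2.0]
1 -30 3 [0.0, 0.8, 0.3, 1.3, -0.3, 1.6, 1.4] None
1 180 3 None None
pan 1 0 [ 0.03939397  0.39639417  0.35573442  1.98212351 -0.18957141  0.79461801
  1.85582756]
pan 1 20 [ 0.10100644  0.62892993  0.29250489  1.64357687 -0.12555809  1.24095599
  1.78417322]
pan 1 35 [ 0.15314909  0.81416461  0.23177805  1.40734744 -0.0829645   1.54378403
  1.74742773]
mat [ 1.23051832  0.76768858 -1.03045329  1.659396    0.7155845   1.13787683
  1.98770151]
```

```bash
sed -i 's/^TIN=.*/TIN=np.array([573.1,16.7]); TY=-1.5/; s/^PAN=np.array(\[543.5,-247.5\])/PAN=np.array([543.8,-247.5])/' h.py
python3 - <<'E'
from h import *
for fl_ in(0,1):
  for yaw in(-20,TY,15,30,45):
   for fx in(-20,20,50,80):
    o=[]
    for p in(30,0,-20,-30,-35,-40,-45,-50,-60):
        Fz=12+100*np.sin(np.radians(max(p,0))); F=wld((fx,-90),TIN,TY)
        q=planner.solve_ik(list(tcpF(F,Fz,yaw,p)),Q(yaw,p,fl_)); o.append(0 if q is None else 1)
        if q is not None: l=q
    print(fl_,yaw,fx,o,np.round(l,2))
E
```

```text
0 -20 -20 [1, 1, 1, 1, 0, 1, 0, 0, 0] [-0.27  0.14  0.07  2.46  1.78  0.34  2.48]
0 -20 20 [1, 1, 1, 1, 0, 1, 1, 0, 0] [-0.29  0.2   0.07  2.45  2.05  0.43  2.18]
0 -20 50 [1, 1, 1, 1, 0, 1, 1, 1, 0] [-0.15  0.27 -0.11  2.46  2.18  0.59  2.05]
0 -20 80 [1, 1, 1, 1, 0, 1, 1, 1, 0] [-0.29  0.3   0.07  2.41  2.22  0.53  2.01]
0 -1.5 -20 [1, 1, 1, 1, 0, 1, 0, 0, 0] [ 0.62  0.17 -0.64  2.43  2.47  0.17  2.27]
0 -1.5 20 [1, 1, 1, 1, 0, 1, 1, 0, 0] [ 0.78  0.28 -0.83  2.43  2.55  0.33  2.24]
0 -1.5 50 [1, 1, 1, 1, 0, 1, 1, 0, 0] [ 0.61  0.29 -0.65  2.38  2.59  0.31  2.19]
0 -1.5 80 [1, 1, 1, 1, 1, 1, 1, 1, 0] [ 0.76  0.39 -0.84  2.39  2.62  0.48  2.23]
0 15 -20 [1, 1, 1, 1, 0, 0, 0, 0, 0] [-0.12  0.19  0.26  2.28 -0.93  0.3  -0.33]
0 15 20 [1, 1, 1, 1, 1, 0, 1, 1, 0] [ 1.18  0.43 -1.02  2.43  3.46  0.29  1.83]
0 15 50 [1, 1, 1, 1, 1, 0, 1, 1, 0] [ 1.14  0.47 -1.02  2.37  3.33  0.26  1.97]
0 15 80 [1, 1, 1, 1, 1, 1, 1, 1, 1] [ 1.2   0.65 -1.03  2.42  3.38  0.51  2.09]
0 30 -20 [1, 1, 1, 1, 1, 1, 0, 0, 0] [ 1.18  0.37 -0.98  2.29 -0.92  0.24  0.13]
0 30 20 [1, 1, 1, 1, 1, 1, 0, 0, 0] [ 1.    
[... 1433 characters left out ...]
1, 1, 1, 1, 1] [ 1.2   0.65 -1.03  2.42  3.38  0.51 -1.05]
1 30 -20 [1, 1, 1, 1, 1, 0, 0, 0, 0] [ 1.12  0.37 -0.99  2.23 -0.41  0.26  2.71]
1 30 20 [1, 1, 1, 1, 1, 1, 0, 0, 0] [ 1.25  0.52 -1.14  2.21 -0.1   0.18  2.48]
1 30 50 [1, 1, 1, 1, 1, 1, 0, 0, 1] [-0.42  1.21  1.34  2.41  4.15  1.99 -2.26]
1 30 80 [1, 1, 1, 1, 1, 1, 0, 0, 1] [-0.45  1.22  1.34  2.36  4.11  1.95 -2.33]
1 45 -20 [1, 1, 1, 1, 1, 1, 1, 1, 1] [ 1.5   0.74 -1.02  2.24 -0.99  0.52 -2.37]
1 45 20 [1, 1, 1, 1, 1, 0, 1, 1, 1] [ 1.43  0.76 -1.01  2.18 -0.98  0.49 -2.41]
1 45 50 [1, 1, 1, 1, 1, 1, 1, 1, 1] [ 1.37  0.78 -1.    2.13 -0.97  0.48 -2.45]
1 45 80 [1, 1, 1, 1, 1, 1, 1, 1, 1] [ 1.32  0.8  -0.99  2.08 -0.95  0.47 -2.49]
```

```bash
cat >> h.py <<'E'
def lin(p,q=None,v=150,f=None): return manip.move_l([float(a) for a in p],speed=v,attitude=None if q is None else [float(a) for a in q],max_force=f)
def st():
    s=get_state(); print('t',round(s['t'],1),'p',np.round(s['eef_pos'],1),'q',np.round(s['q'],2),'F',np.round(s['force'],1),'gw',round(s['grip_width'],3),'ff',np.round(s['finger_force'],1))
E
python3 - <<'E'
from h import *
im,d,X,P=cloud('wrist'); H,S,V=masks(im,X); x,y,z=X[...,0],X[...,1],X[...,2]
m=(V<80)&(z>150)&(z<172)&(np.hypot(x-540,y+402)<90); c=rect(m,X); print(c)
h=c[0]; q=Q(23.6,0,1)
assert np.hypot(*(h-[540,-402]))<4
fingers.gripper_to(0.6)
manip.move_ptp([float(h[0]),float(h[1]),215],[float(a) for a in q]); st()
lin([*h,115],v=100,f=15); st()
fingers.gripper_to(0.0,100); st()
lin([*h,125],v=40); st()
E
```

```text
(array([ 539.7, -402.2]), array([26.2, 18.5]), 23.8, array([154. , 160.6, 162.2]))
t 6.8 p [ 539.6 -402.   214.6] q [ 1.23  0.64 -1.03  1.58  0.57  1.25  2.09] F [-0.8 -0.6  0.4] gw 0.596 ff 0.0
t 7.9 p [ 540.1 -402.4  115.7] q [ 1.2   0.73 -0.96  1.66  0.66  1.11  2.02] F [0.9 0.7 0. ] gw 0.598 ff 0.0
t 8.3 p [ 539.9 -402.4  115.5] q [ 1.2   0.73 -0.96  1.66  0.66  1.11  2.02] F [-0.8 -0.1  5. ] gw 0.218 ff 97.4
t 8.7 p [ 539.7 -402.3  125.2] q [ 1.2   0.72 -0.97  1.66  0.65  1.12  2.03] F [-0.6  0.1 -2.7] gw 0.222 ff 97.5
```

```bash
python3 - <<'E'
from h import *
s=get_state()['eef_pos']
lin([s[0],s[1],205],v=150)
F=wld((21.5,0),PAN,PY); q=Q(PY,0,1)
for z in(110,60,4):
    print(z,planner.solve_ik(list(tcpF(F,z,PY,0)),list(q)))
lin(tcpF(F,95,PY,0),q,v=150); st()
im,d,X,P=cloud('top'); save(cv2.resize(im[110:260,360:520],None,fx=3.5,fy=3.5),'c2')
L=loc(X,PAN,PY); z=X[...,2]
m=(z>100)&(z<155)&(im.max(-1)>60)&(abs(L[...,1])<70)&(L[...,0]>-20)&(L[...,0]<140); print(rect(m,X))
l=L[m]; print(np.percentile(l,[1,99],axis=0))
E
```

```text
110 [ 0.87963068  0.62508849 -0.87689009  1.50246124  0.49437372  1.24717932
  1.28989541]
60 [ 0.86780559  0.66703744 -0.85332557  1.54927736  0.53074143  1.17042691
  1.26253589]
4 [ 0.84974211  0.71972901 -0.82145535  1.59113052  0.57623961  1.08806241
  1.22964816]
t 10.7 p [ 648.3 -271.5  205.6] q [ 0.88  0.64 -0.87  1.52  0.51  1.23  1.28] F [-1.1  0.4 -2.1] gw 0.223 ff 97.6
(array([ 614. , -264.2]), array([ 92.9, 101.1]), 77.6, array([100.3, 114.4, 148.1]))
[[ 22.50020623 -46.94787596]
 [121.62795544  45.25314891]]
```

View pics/c2.png

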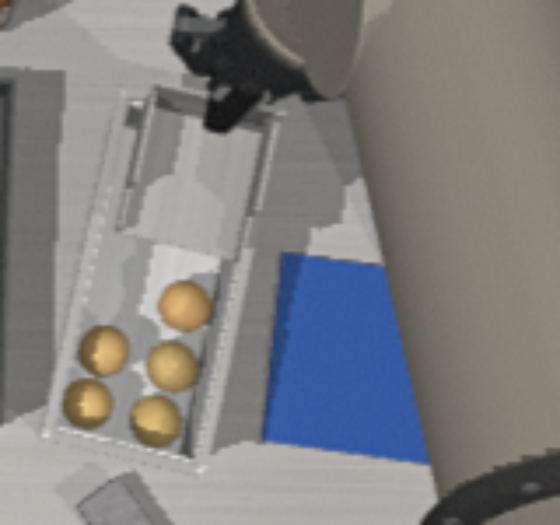

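```bash
python3 - <<'E'
from h import *
F=wld((21,0.8),PAN,PY)
print(lin(tcpF(F,12,PY,0),v=100,f=12)); st()
print(lin(tcpF(F,2,PY,0),v=25,f=5)); st()
z0=get_state()['eef_pos'][2]+0.6; print('bottom',z0-111)
lin([*tcpF(F,4,PY,0)[:2],z0],v=20)
print(lin([*tcpF(wld((-60,0.8),PAN,PY),4,PY,0)[:2],z0],v=70,f=25)); st()
print(lin([*tcpF(wld((-122,0.8),PAN,PY),4,PY,0)[:2],z0],v=40,f=25)); st()
s=get_state()['eef_pos']; print('F local',loc(s,PAN,PY)-[86,0])
im,d,X,P=cloud('top'); save(cv2.resize(im[110:260,360:520],None,fx=3.5,fy=3.5),'c3')
E
```

```text
False
t 11.7 p [ 648.9 -269.9  123.7] q [ 0.86  0.71 -0.83  1.59  0.57  1.1   1.23] F [ 0.4 -0.  -1.4] gw 0.216 ff 97.6
True
t 12.1 p [ 648.9 -270.2  115.5] q [ 0.85  0.72 -0.83  1.59  0.58  1.09  1.22] F [ 1.7 -1.9  5.1] gw 0.221 ff 98.7
bottom 5.052454981447099
False
t 13.6 p [ 569.7 -252.3  116. ] q [ 0.95  0.62 -0.87  1.78  0.55  1.    1.22] F [ 0.2 -0.  -4. ] gw 0.224 ff 97.6
True
t 14.9 p [ 519.5 -241.2  118.8] q [ 1.02  0.54 -0.9   1.9   0.52  0.94  1.23] F [ 5.1 -0.3 -1.3] gw 0.221 ff 98.1
F local [-111.09087701    0.91973777]
```

View pics/c3.png

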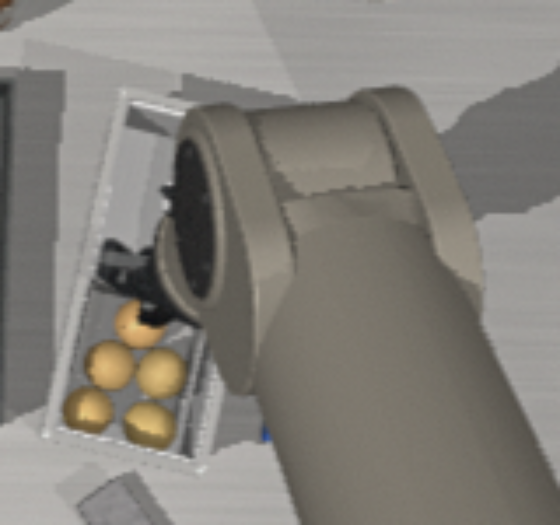

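```bash
python3 - <<'E'
from h import *
z0=116.2
print(lin([*tcpF(wld((-118,0.8),PAN,PY),4,PY,0)[:2],z0],v=30,f=35)); st()
s=get_state()['eef_pos']; fx=(loc(s,PAN,PY)-[86,0])[0]; print('F local',fx)
f0=min(fx,-112)
for p in(6,12,18,24,30):
    F=wld((f0,0.8),PAN,PY)
    print(p,lin(tcpF(F,5.5+100*np.sin(np.radians(p)),PY,p),Q(PY,p,1),v=40,f=35)); 
    if p in(12,30): st()
im,d,X,P=cloud('top'); save(cv2.resize(im[110:260,360:520],None,fx=3.5,fy=3.5),'c4')
E
```

```text
False
t 15.3 p [ 517.8 -240.7  119.5] q [ 1.03  0.53 -0.91  1.91  0.52  0.93  1.23] F [18.  -3.8 15.5] gw 0.222 ff 100.6
F local -112.88650843835384
6 False
12 False
t 16.3 p [ 538.1 -245.2  116.6] q [ 0.9   0.67 -0.85  1.7   0.5   1.23  1.24] F [-0.6  0.  -3.6] gw 0.218 ff 98.1
18 False
24 False
30 False
t 17.3 p [ 560.3 -250.3  108.9] q [ 0.75  0.87 -0.76  1.41  0.47  1.61  1.27] F [-1.6  0.4  1. ] gw 0.219 ff 98.7
```

View pics/c4.png

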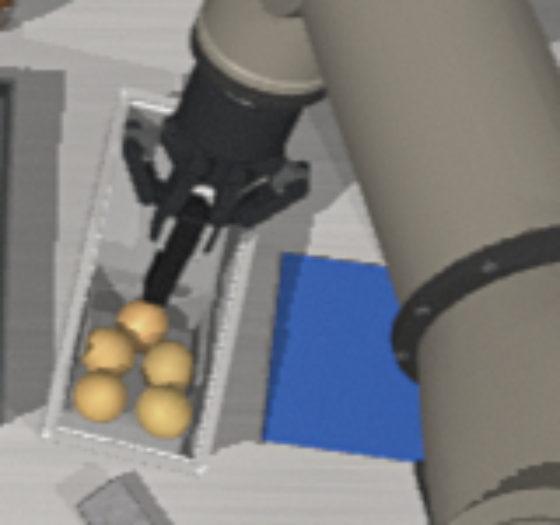

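```bash
python3 - <<'E'
from h import *
s=get_state()['eef_pos']
lin([s[0],s[1],s[2]+85],v=80); st()
F=wld((22,-90),TIN,TY)
def pose(p,h): return tcpF(F,h+100*np.sin(np.radians(max(p,0))),TY,p),Q(TY,p,1)
lin(*pose(30,90),v=120); st()
for p,h in((30,14),(10,14),(0,14),(-15,12),(-30,12)):
    t,q=pose(p,h); print(p,planner.solve_ik(list(t),list(q)))
im,d,X,P=cloud('top'); save(cv2.resize(im[100:260,230:440],None,fx=3,fy=3),'c5')
E
```

```text
t 18.6 p [ 560.  -250.3  193.5] q [ 0.75  0.79 -0.79  1.36  0.42  1.73  1.29] F [-0.4  0.2 -4.3] gw 0.222 ff 98.1
t 20.7 p [722.5 -78.  193.3] q [ 0.36  0.98 -0.79  0.98  0.48  1.9   1.25] F [ 0.5  1.2 -3.9] gw 0.217 ff 98.1
30 [ 0.36479995  1.03860013 -0.77395569  1.03175292  0.50671102  1.79535302
  1.24133861]
10 [ 0.52995972  0.8074936  -0.84760863  1.43523258  0.55153432  1.34023657
  1.16470198]
0 [ 0.61014229  0.69754927 -0.87423224  1.63362723  0.58802337  1.09344625
  1.11578795]
-15 [ 0.72648505  0.51460365 -0.90860013  1.90873635  0.66026649  0.72832681
  1.01945203]
-30 [ 0.69673715  0.31711892 -0.77610974  2.17856307  0.8785176   0.30092515
  0.75777931]
```

View pics/c5.png

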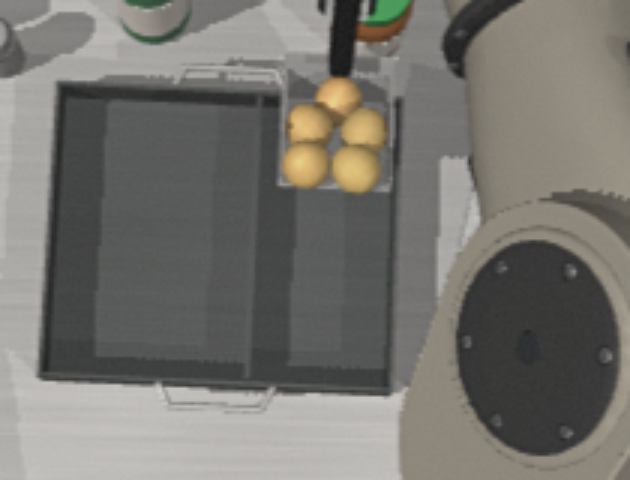

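```bash
python3 - <<'E'
from h import *
F=wld((-12,-90),TIN,TY)
def pose(p,h): return tcpF(F,h+100*np.sin(np.radians(max(p,0))),TY,p),Q(TY,p,1)
lin(*pose(30,90),v=80)
lin(*pose(30,14),v=80,f=20); st()
for p,v in((15,70),(0,50),(-6,20),(-12,20),(-20,30),(-30,40)):
    lin(*pose(p,12),v=v,f=25)
manip.pause(0.5); st()
im,d,X,P=cloud('top'); save(cv2.resize(im[100:260,230:440],None,fx=3,fy=3),'c6')
E
```

```text
t 22.4 p [688.9 -76.3 117.8] q [ 0.41  0.99 -0.79  1.15  0.49  1.74  1.21] F [ 0.3 -0.2 -3.9] gw 0.222 ff 98.1
t 27.4 p [577.8 -73.5 151.1] q [ 0.78  0.27 -0.84  2.24  0.89  0.28  0.74] F [-0.2  0.8 -2.5] gw 0.221 ff 98.3
```

View pics/c6.png

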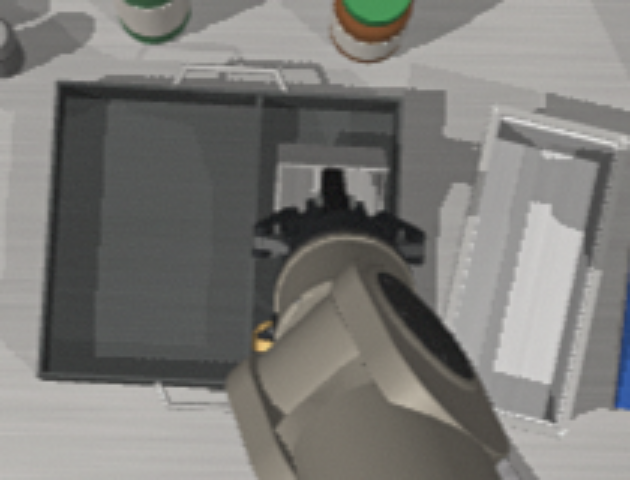

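```bash
python3 - <<'E'
from h import *
s=get_state()['eef_pos']
lin([s[0]+15,s[1],s[2]+40],v=60)
F=wld((0,-90),TIN,TY)
lin(tcpF(F,110,TY,0),Q(TY,0,1),v=120); st()
M=np.array([495.0,-420.8]); my=-7
F=wld((-50,0),M,my)
lin(tcpF(F,110,my,0),Q(my,0,1),v=200)
lin(tcpF(F,16,my,0),v=120,f=15); 
print(lin(tcpF(F,2,my,0),v=20,f=5)); st()
fingers.gripper_to(0.5); manip.pause(0.3); st()
s=get_state()['eef_pos']
lin([s[0],s[1],205],v=120)
manip.move_ptp([560.,-330.,330.],[float(a) for a in Q(0,0,1)]); st()
im,d,X,P=cloud('wrist'); save(im,'w2'); np.savez('/tmp/w2.npz',im=im,X=X); measure(im,X)
E
```

```text
t 29.2 p [656.2 -75.2 220.4] q [ 0.7   0.6  -0.99  1.61  0.52  1.23  1.15] F [ 0.1 -0.1 -3.4] gw 0.225 ff 98.3
True
t 32.7 p [ 531.1 -425.3  118.7] q [ 1.18  0.7  -0.88  1.64  0.6   1.08  1.57] F [ 1.4 -0.3  7.2] gw 0.225 ff 99.6
t 33.3 p [ 530.4 -425.1  118.2] q [ 1.18  0.7  -0.88  1.65  0.6   1.08  1.57] F [-1.   0.3  0.5] gw 0.501 ff 0.0
t 34.9 p [ 559.8 -330.   329.7] q [ 1.15  0.5  -1.03  1.5   0.43  1.39  1.66] F [ 0.9 -1.8 -0.2] gw 0.502 ff 0.0
handle 917 [ 533.7 -424.3] [18.3 26.6] 83.7 [ 95.9 158.3 161.9]
handletop 556 [ 533.8 -424.3] [18.2 26.6] 83.4 [153.5 160.7 162.2]
scoopwalls 481 [ 488.7 -464.5] [ 3.9 89.6] 83.0 [13.4 28.  41.9]
scoopwalls 503 [ 510.8 -380.5] [ 41.8 105.8] 59.4 [15.  39.5 57.4]
backwall 113 [ 550.2 -400. ] [37.4  3.4] 82.9 [46.9 56.5 58.2]
panrim 5789 [ 542.9 -247.9] [124.7 274.7] 77.5 [59.3 65.8 67.5]
panrim 47 [ 747.5 -129.6] [ 3.3 20. ] 29.8 [56.2 59.7 62.6]
tin 2437 [570.9   8.8] [295.3 260.6] 88.7 [34.6 39.4 44.8]
potato 596 [ 476.1 -113.3] [39.6 26.4] 0.0 [29.9 38.5 42.9]
potato 396 [ 518.8 -107.2] [14.4 38.1] 89.9 [22.6 34.1 41.7]
potato 104 [ 754.1 -128.2] [14.8 54.9] 36.4 [ 8.5 12.3 15.7]
potato 125 [ 744.4 -113.6] [27.3  6.1] 84.2 [64.9 73.1 84. ]
mat (array([ 493.7, -421.2]), array([147.9, 147.3]), 83.0, array([1.6, 3.1, 4.5]))
```

View pics/w2.png

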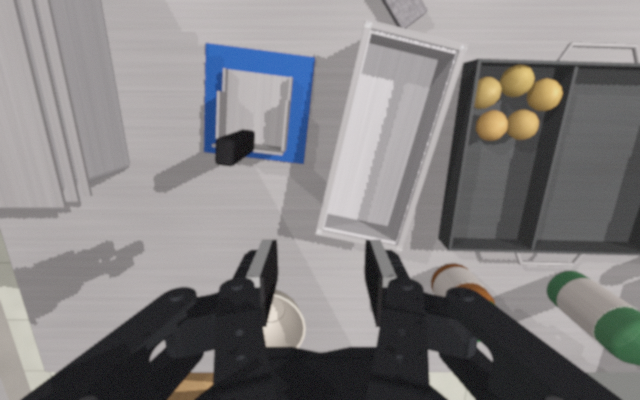

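```bash
cat >> h.py <<'E'
def carrots(im,X,cy=lambda x,y:(y>180)&(x>340)&(x<740)):
    H,S,V=masks(im,X); x,y,z=X[...,0],X[...,1],X[...,2]; out=[]
    m=((H<15)&(S>140)&(V>80)&cy(x,y)&(z<75)&(z>1)).astype(np.uint8)
    m=cv2.morphologyEx(m,cv2.MORPH_CLOSE,np.ones((3,3),np.uint8))
    nn,lab,st_,_=cv2.connectedComponentsWithStats(m)
    for i in range(1,nn):
        if st_[i,4]<150: continue
        k=lab==i; p=X[k]; p=p[p[:,2]>np.percentile(p[:,2],10)-3]
        c,(w,h),a=cv2.minAreaRect(p[:,:2].astype(np.float32)); 
        pc=p[:,:2]-np.array(c); u=np.linalg.svd(pc-pc.mean(0),full_matrices=0)[2][0]; v=np.array([-u[1],u[0]])
        s=pc@u; t=pc@v; e=max(abs(s))
        wp,wm=[np.ptp(t[(sg*s>e*.55)&(sg*s<e*.85)]) for sg in(1,-1)]
        tip=u if wp<wm else -u
        out.append((np.array(c),np.degrees(np.arctan2(tip[1],tip[0])),max(w,h),min(w,h),np.percentile(p[:,2],98),sorted((wp,wm))))
    return out
def pr(cs):
    for c in cs: print(np.round(c[0],1),'tipyaw',round(c[1],1),'L',round(float(c[2]),1),'W',round(float(c[3]),1),'ztop',round(c[4],1),'w',np.round(c[5],1))
E
python3 - <<'E'
from h import *
manip.move_ptp([560.,340.,330.],[float(a) for a in Q(0,0,0)]); st()
im,d,X,P=cloud('wrist'); save(im,'w3'); np.savez('/tmp/w3.npz',im=im,X=X); pr(carrots(im,X))
H,S,V=masks(im,X); m=(H>50)&(H<80)&(S>120)&(X[...,2]<30)&(X[...,0]<720); print('board',rect(m,X))
print('top'); im,d,X,P=cloud('top'); pr(carrots(im,X))
E
```

```text
t 38.5 p [560.3 339.6 329.9] q [-0.16  0.4  -0.67  1.5   0.25  1.33 -2.42] F [ 0.2 -0.6  0.3] gw 0.502 ff 0.0Traceback (most recent call last):
  File "<stdin>", line 3, in <module>
  File "h.py", line 57, in carrots
    wp,wm=[np.ptp(t[(sg*s>e*.55)&(sg*s<e*.85)]) for sg in(1,-1)]
           ~~~~~~^^^^^^^^^^^^^^^^^^^^^^^^^^^^^^
    return _methods._ptp(a, axis=axis, out=out, **kwargs)
           ~~~~~~~~~~~~~^^^^^^^^^^^^^^^^^^^^^^^^^^^^^^^^^
    umr_maximum(a, axis, None, out, keepdims),
    ~~~~~~~~~~~^^^^^^^^^^^^^^^^^^^^^^^^^^^^^^
ValueError: zero-size array to reduction operation maximum which has no identity
```

View pics/w3.png

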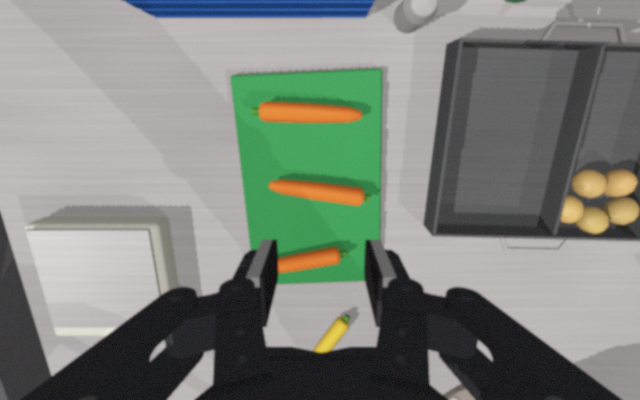

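```bash
sed -i 's/        wp,wm=\[np.ptp(.*/        wp,wm=[np.ptp(np.append(0,t[(sg*s>e*.55)\&(sg*s<e*.85)])) for sg in(1,-1)]/' h.py
python3 - <<'E'
from h import *
f=np.load('/tmp/w3.npz'); pr(carrots(f['im'],f['X']))
print('IK now'); 
manip.move_ptp([470.,340.,330.],[float(a) for a in Q(0,0,0)]); st()
im,d,X,P=cloud('wrist'); np.savez('/tmp/w4.npz',im=im,X=X); cs=carrots(im,X); pr(cs)
H,S,V=masks(im,X); m=(H>50)&(H<80)&(S>120)&(X[...,2]<30)&(X[...,0]<720)&(X[...,1]>200); print('board',rect(m,X))
print('top'); im,d,X,P=cloud('top'); pr(carrots(im,X))
for c in cs:
  for f in(0,1):
    a=planner.solve_ik([*map(float,c[0]),40.],[float(v) for v in Q(c[1],0,f)]); b=planner.solve_ik([*map(float,wld((0,63),TIN,TY)),40.],[float(v) for v in Q(TY,0,f)])
    print(f,None if a is None else a.round(2),None if b is None else b.round(2))
E
```

```text
[620.3 353.9] tipyaw -92.0 L 134.6 W 26.3 ztop 38.4 w [18.8 22.8]
[540.3 324.9] tipyaw -97.8 L 140.4 W 125.8 ztop 38.1 w [44.  44.2]
[494.9 332.3] tipyaw -77.1 L 262.4 W 90.1 ztop 38.2 w [  0.  100.4]
IK now
t 39.0 p [469.5 339.9 330.6] q [-0.15  0.27 -0.71  1.67  0.18  1.28 -2.47] F [ 0.5 -0.2  0.5] gw 0.498 ff 0.0
[614.3 357.6] tipyaw -92.0 L 115.6 W 92.3 ztop 38.5 w [19.8 22.9]
[519.5 344.6] tipyaw 82.3 L 135.8 W 46.8 ztop 38.2 w [21.8 23.9]
[432.2 350.7] tipyaw -77.2 L 196.5 W 102.5 ztop 38.0 w [ 0.  42.2]
board (array([508.8, 354.1]), array([325.4, 205.8]), 2.3, array([ 9.8, 11.2, 12.7]))
top
[513.4 191.4] tipyaw -110.0 L 509.3 W 78.8 ztop 42.4 w [ 0. 69.]
[448.7 191.4] tipyaw -106.5 L 438.1 W 48.2 ztop 42.4 w [ 0.  30.7]
0 [ 0.03  0.93 -1.03  1.6   0.87  1.13  1.89] [ 0.14  0.56 -0.49  1.94  0.38  0.74 -2.18]
1 [-0.09  0.82 -0.8   1.61  0.67  1.01 -1.14] [ 0.51  0.76 -1.03  1.92  0.81  0.95  0.63]
0 [-0.11  0.7  -0.79  1.83  0.63  0.89 -1.33] [ 0.14  0.56 -0.49  1.94  0.38  0.74 -2.18]
1 [ 0.04  0.82 -1.03  1.82  0.83  1.01  1.67] [ 0.51  0.76 -1.03  1.92  0.81  0.95  0.63]
0 [-0.02  0.73 -1.03  1.97  0.8   0.92  1.9 ] [ 0.14  0.56 -0.49  1.94  0.38  0.74 -2.18]
1 [-0.13  0.64 -0.86  1.98  0.66  0.83 -1.14] [ 0.51  0.76 -1.03  1.92  0.81  0.95  0.63]
```

```bash
python3 - <<'E'
s=open('h.py').read()
a=s.index('        k=lab==i; p=X[k]'); b=s.index('def pr(')
s=s[:a]+'''        p=X[lab==i]; p=p[(p[:,2]>zt-16)&(p[:,2]<zt+4)]; p=p[np.hypot(*(p[:,:2]-np.median(p[:,:2],0)).T)<85]
        if len(p)<100: continue
        mu=p[:,:2].mean(0); u=np.linalg.svd(p[:,:2]-mu,full_matrices=0)[2][0]; v=np.array([-u[1],u[0]])
        s=(p[:,:2]-mu)@u; t=(p[:,:2]-mu)@v; (s0,s1),(t0,t1)=np.percentile(s,[.5,99.5]),np.percentile(t,[1,99])
        c=mu+u*(s0+s1)/2+v*(t0+t1)/2; s=s-(s0+s1)/2; e=(s1-s0)/2
        wp,wm=[np.ptp(np.append(0,t[(sg*s>e*.6)&(sg*s<e*.95)])) for sg in(1,-1)]
        tip=u if wp<wm else -u
        out.append((c,np.degrees(np.arctan2(tip[1],tip[0])),s1-s0,t1-t0,np.percentile(p[:,2],98),sorted((wp,wm))))
    return out
'''+s[b:]
s=s.replace('&(x<740)):','&(x<740),zt=38):')
open('h.py','w').write(s)
E
python3 - <<'E'
from h import *
for n in('w3','w4','top0'):
    f=np.load(f'/tmp/{n}.npz'); print(n); pr(carrots(f['im'],f['X']))
E
```

```text
w3
[618.1 354.2] tipyaw -92.1 L 131.8 W 22.6 ztop 38.4 w [18.7 23. ]
[508.4 346.2] tipyaw 82.5 L 132.6 W 22.4 ztop 38.0 w [18.7 23.4]
[397. 360.] tipyaw 101.6 L 95.2 W 21.4 ztop 38.1 w [20.9 22. ]
w4
[617.  354.1] tipyaw -91.7 L 132.6 W 22.7 ztop 38.4 w [19.7 22.9]
[507.6 346.4] tipyaw 82.3 L 132.9 W 22.6 ztop 38.1 w [18.9 23.8]
[392.  378.5] tipyaw 101.6 L 132.3 W 22.6 ztop 38.0 w [19.8 24.3]
top0
[619.  352.4] tipyaw -92.0 L 134.5 W 23.7 ztop 40.8 w [19.9 24.9]
[508.4 344.5] tipyaw 82.2 L 133.8 W 22.9 ztop 40.8 w [18.6 23.9]
[400.4 335.6] tipyaw 101.3 L 134.5 W 23.4 ztop 40.7 w [19. 25.]
```

```bash
cat >> h.py <<'E'
def fl(a): return [float(v) for v in a]
def pick_place(c,yaw,ylocal,f=1):
    fingers.gripper_to(0.6)
    q=Q(yaw,0,f); manip.move_ptp(fl([*c,120]),fl(q)); st()
    lin([*c,45],v=150); print('touch',lin([*c,13.5],v=50,f=8)); 
    fingers.gripper_to(0.0,40); st()
    z=get_state()['eef_pos'][2]-11.5   # TCP height above support
    lin([*c,130],v=150)
    T=wld((0,ylocal),TIN,TY); lin([*T,130],Q(TY,0,f),v=180); st()
    lin([*T,30+z],v=150); print('touch',lin([*T,2+z],v=40,f=6)); st()
    fingers.gripper_to(0.40); s=get_state()['eef_pos']; lin([s[0],s[1],130],v=150)
E
python3 - <<'E'
from h import *
pick_place(np.array([618,353.9]),-92,113)
st()
E
```

```text
t 40.6 p [618.  354.2 120.6] q [-0.06  0.74 -0.84  1.56  0.59  1.11 -1.08] F [-0.8  0.1  1. ] gw 0.599 ff 0.0
touch False
t 42.4 p [618.3 354.1  14. ] q [-0.1   0.85 -0.77  1.61  0.69  0.97 -1.14] F [-1.4 -0.6  4.7] gw 0.285 ff 40.7
t 45.1 p [576.  130.1 129.9] q [ 0.52  0.7  -1.18  1.84  0.73  1.11  0.61] F [ 0.2 -0.4 -0.6] gw 0.285 ff 40.0
touch True
t 46.5 p [575.8 129.4   5.7] q [ 0.42  0.84 -1.03  1.91  0.9   0.95  0.49] F [-1.1 -2.6  8.2] gw 0.288 ff 41.5
t 47.8 p [575.  128.9 129.2] q [ 0.51  0.68 -1.16  1.84  0.7   1.1   0.63] F [-0.1  0.1  0.8] gw 0.398 ff 0.0
```

```bash
python3 - <<'E'
from h import *
im,d,X,P=cloud('top'); pr(carrots(im,X))
im,d,X,P=cloud('top'); pr(carrots(im,X,lambda x,y:(y>0)&(y<170)&(x>450)&(x<700),30))
for f in(0,1):
  for c,yaw in(((507.8,346.3),82.3),((392,378.5),101.6)):
    a=planner.solve_ik(fl([*c,120]),fl(Q(yaw,0,f))); print(f,None if a is None else a.round(2))
E
```

```text
[508.1 345. ] tipyaw 82.2 L 134.1 W 23.0 ztop 41.2 w [17.  24.4]
[392.2 376.4] tipyaw 101.2 L 134.4 W 23.7 ztop 41.0 w [19. 24.]
[531.9 130.3] tipyaw 3.4 L 45.0 W 24.7 ztop 33.6 w [18.9 24.4]
0 [-0.13  0.56 -0.77  1.81  0.47  0.97 -1.23]
0 [-0.17  0.49 -0.9   1.96  0.49  0.92 -1.11]
1 [ 0.04  0.67 -1.03  1.8   0.65  1.06  1.77]
1 [-0.08  0.55 -1.03  1.95  0.57  0.96  1.95]
```

```bash
python3 - <<'E'
from h import *
pick_place(np.array([507.8,346.0]),82.3,65)
pick_place(np.array([392,378.0]),101.5,17)
manip.move_ptp([480.,150.,330.],fl(Q(0,0,0))); st()
im,d,X,P=cloud('wrist'); save(im,'w5'); pr(carrots(im,X,lambda x,y:(y>-20)&(y<180)&(x>430)&(x<710),30))
E
```

```text
t 49.3 p [508.3 345.1 119.8] q [ 0.04  0.67 -1.03  1.8   0.65  1.06  1.77] F [0.9 0.2 0.1] gw 0.599 ff 0.0
touch False
t 51.1 p [508.  346.2  13.9] q [-0.04  0.79 -0.92  1.85  0.79  0.92  1.67] F [ 0.3 -0.1  6. ] gw 0.283 ff 39.9
t 53.6 p [574.6  82.6 130. ] q [ 0.31  0.48 -0.72  1.88  0.39  0.93  0.96] F [ 0.5 -0.2  0.1] gw 0.288 ff 39.2
touch True
t 55.1 p [574.5  81.6   5.5] q [ 0.22  0.64 -0.61  1.94  0.54  0.72  0.83] F [-1.3 -0.9  5.3] gw 0.287 ff 40.5
t 58.0 p [392.9 377.1 119.8] q [-0.01  0.61 -1.14  1.95  0.66  1.01  1.88] F [ 0.2 -0.  -0.2] gw 0.598 ff 0.0
touch False
t 59.7 p [392.2 378.1  13.9] q [-0.13  0.74 -0.99  2.01  0.83  0.87  1.75] F [-1.6 -1.7  5.4] gw 0.285 ff 39.9
t 63.0 p [573.3  34.4 130. ] q [ 0.37  0.46 -0.69  1.89  0.36  0.91  1.06] F [-0.1 -0.2 -2. ] gw 0.285 ff 39.2
touch True
t 64.4 p [573.3  33.6   5.5] q [ 0.28  0.63 -0.58  1.96  0.52  0.71  0.93] F [-0.8 -0.2  6.3] gw 0.285 ff 40.6
t 68.4 p [480.  149.9 329.8] q [-0.11  0.08 -0.34  1.84  0.03  1.23 -2.03] F [ 0.3  0.1 -0.7] gw 0.399 ff 0.0
[575.9 130.3] tipyaw -1.6 L 133.8 W 25.1 ztop 30.1 w [21.5 25.8]
[574.5  82.7] tipyaw -1.9 L 133.5 W 24.4 ztop 30.1 w [20.2 25.9]
[574.1  34.8] tipyaw -1.9 L 133.8 W 24.4 ztop 29.9 w [20.6 26.1]
```

View pics/w5.png

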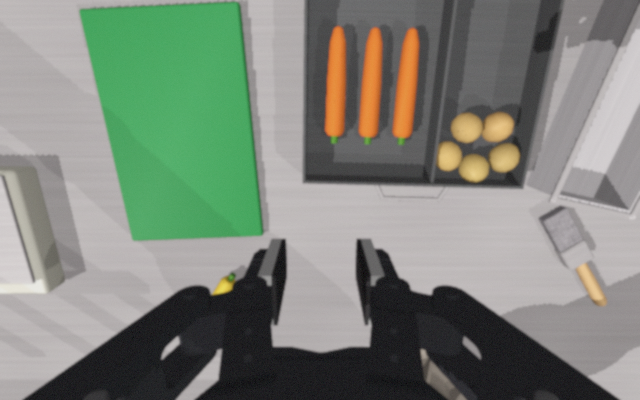

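```bash
python3 - <<'E'
from h import *
im,d,X,P=cloud('top'); x,y,z=X[...,0],X[...,1],X[...,2]
c=rect((im.max(-1)<80)&(z>150)&(z<172)&(np.hypot(x-534,y+424)<90),X); print(c)
if np.hypot(*(c[0]-[533.8,-424.3]))<6: manip.pause(0.5); print(workorder.close_job())
E
```

```text
(array([ 536.1, -425. ]), array([19.5, 27.3]), 82.0, array([152.6, 161.2, 165.5]))
the job is handed in; nothing more can be done
None
```

The job is handed in at about 70 s of the 210 s limit. All five potatoes are in the narrow compartment, the scoop stands upright about 3 mm off the middle of its mat, and the three carrots lie flat side by side in the wide compartment with tips pointing away.

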